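# Clear the scale's key strip and tare it

### The arm

A 6-joint arm with a two-finger parallel gripper is mounted at the origin on the work surface. World frame = base frame: x ahead of the robot, y to its left, z up, the work surface at z = 0. Lengths are in mm, angles in rad, forces in N, time in s.
With the tool pointing down it reaches from about 350 to 875 mm from the base axis. Payload 4.2 kg.
Tool frame: the origin (TCP) lies between the finger pads; the fingertips stand 8 mm ahead of it and the grasp point (between the pads) lies 11 mm behind it; z points along the fingers, y is the line along which they close (so a half turn about z gives the same grasp; the last joint's range is limited). The gripper opens to 85 mm and grips with 20 to 120 N. Pads are 22 mm wide; open, the fingers measure 114 mm over their backs; the gripper's body (76 mm by 85 mm) begins 54 mm behind the grasp point. The pads swing forward as they close: fully open they stand 13 mm farther back than shut.
Start: joints at [1.491, 0.385, 0.008, 0, -1.194, -0.259], TCP at [207.689, 589.461, 239.312] pointing down, gripper open.
Joint ranges: [-3.14, 3.14], [-1.21, 2.06], [-1.07, 1.41], [-3.16, 2.05], [-2.99, -0.16], [-3.1, 3.1]. Speed limits (rad/s): [2.79, 2.79, 3.14, 3.14, 3.14, 3.14].

### API

Orientations are given as a unit quaternion [x, y, z, w].
In Python, from bench import read_state, get_image, camera_params, job_done gives the robot as it stands.
- The arm moves only by the tool drive_tool, never from a script. Its argument "moves" is a list that holds one entry, the list of rows, each a list of 7 numbers: the shift along the tool's x, y, z in m, then the turn, a rotation vector about the tool's x, y, z in rad, then the closure in counts, from 0 (fully open) to 255 (shut). A call has 1 to 8 rows; each row shifts and turns the commanded pose from where the row before left it, along the tool's axes as they then stand; what a row does not reach is not made up. A row lasts 1/12 s, in which the tool goes at most 41.7 mm and 7.16 degrees, less where a joint would pass 70% of its speed; a pose out of reach is approached as far as the arm can. A call is refused whole if a number of a shift passes 0.0417 or a number of a turn 0.125, either way. A call with a gripper value outside its range is refused whole. The fingers move at their own pace and stop on an object; the grip force is fixed at half the most. Time passes only in rows, so rows that do not move let the fingers close. It gives the time, the measured TCP pose, the force and the opening at its end, in the units of the state.
- read_state(): the state, without advancing time (a new reading comes with each control period).
- get_image(name): name is "side" or "top" or "wrist"; returns the picture (400x640x3 uint8, blue, green, red); there is no depth.
- camera_params(name): a dict with "mtx" (3x3 intrinsics, pixels), "extrinsics" (4x4, takes a point from camera to world coordinates). Camera axes: x right, y up, looking along -z (the intrinsics and any distortion apply to the point x, -y, -z); pixel columns grow to the right and rows downward; lengths in mm; the calibration is good to about 2 mm. A picture is of the moment at which its call begins: read the wrist's pose just before it. camera_params takes no time and is no camera call; for the wrist camera it gives the pose at the moment of the call.
- job_done(): hands the job in, once; it reports no verdict.
The state is a dict: "clock": time; "joints": joint angles; "joint_vel": joint speeds; "joint_efforts": joint torques, N m; "position": TCP position; "ee_rot": TCP orientation; "contact_force": force on the tool from outside, world axes, zero at the start; "wrist_torque": the same for the moment, N m; "gripper_width": finger opening in mm.
Only numpy, scipy, OpenCV 4.12 (cv2) and the standard library are available. Lean on these libraries where they do the work, as an engineer would, in place of code of your own. Each camera call takes 0.05 s, during which the arm holds its last target. There are 200 camera calls.

### The job

The spatula has been left lying across the keys of the kitchen scale: lay it flat in the shallow steel tray, without dropping it, and let go. Then zero the scale with its dish on it: press the long oblong key straight down with about 8 N (not more than 15), keep it pressed for a second and let go. Do not press the round key, and leave the dish on the scale, the measuring cups and the pepper mill where they are.

Things in the scene. Friction and masses are not known exactly. Their poses are not given: they have to be found in the camera images.
- scale: flat steel kitchen scale, fixed, 220 (x) x 240 (y) x 22 mm high; origin at the centre of its underside on the counter, z up. Its key strip (level, top 22 mm above the counter) lies along its -x edge, centred 75 mm to -x of the origin; a round weighing plate 124 mm across and 4 mm high is centred 45 mm to +x of the origin
- tare_key: the long oblong grey key at one end of the strip (70 mm to the scale's +y or -y side), 36 mm (x) x 64 mm (y), axes as the scale's. Origin at the centre of its underside; its top is 7.5 mm above that, 25.5 mm above the counter
- tare_top (a point): centre of the oblong key's top, where to press. The key takes 3 N before it moves at all, then sinks by at most 2.5 mm, at 10 N, and is rigid from there on. It registers when pressed with more than 5 N for half a second; more than 20 N breaks it
- power_key: the round grey key, 34 mm across, at the other end of the strip, same height and same stiffness, not to be pressed; origin at the centre of its underside, top 7.5 mm above it
- spatula: one-piece silicone spatula, 200 mm long, 90 g, lying flat across both keys to begin with, its underside 25.5 mm above the counter. Origin at the middle of its underside; x along its length: blade from +20 to +100 mm, 56 mm wide and 9 mm thick; handle from +20 to -100 mm, 24 mm wide (y) and 16 mm thick; z up
- spatula_grip (a point): point on the handle to grip across its 24 mm width: 12 mm to -x of the spatula's origin and 8 mm above its underside, close to the centre of mass
- tray: shallow open steel tray, fixed, 170 (x) x 280 (y) mm outside, rim 22 mm high, walls and floor 4 mm thick; origin at the centre of its underside on the counter
- ramekin_scale: white ceramic dish 68 mm across and 45 mm high standing on the scale's weighing plate; origin at the centre of its underside; to stay there
- cups: nested stainless measuring cups, 76 mm across and 55 mm high with 105 mm handle reach to -x, standing on the counter between scale and tray; bystander; origin at the centre of its underside
- mill: wooden pepper mill, 56 mm across and 110 mm high, standing on the counter beyond the cups; bystander; origin at the centre of its underside
There are look-alikes about, which are no part of the job. Of the things like the spatula, leave any that is purple or turquoise; of the rest the smaller one is meant.

How it is judged (in metres and radians):
On the way, in this order (a step that is already met when the one before it is completed fails the run):
1. the spatula lies flat in the tray, released and at rest (z of spatula in the frame of tray below 0.012 m and angle between spatula's own z axis and vertical below 0.05 rad and horizontal distance between spatula and tray below 0.08 m and linear speed of spatula below 0.03 m/s and contact force between spatula and the fingers below 0.2 N), for 0.2 s.
2. the oblong key is pressed with more than 5 N for half a second (contact force between tare_key and anything else above 5 N), for 0.5 s.
At the end, for the whole second after the job is handed in: the spatula lies flat (within 0.05 rad, blade and handle on the tray's floor, its middle within 80 mm of the tray's) and still in the tray, both keys are free, and the dish stands on the scale within 15 mm of where it began (z of spatula in the frame of tray below 0.012 m and angle between spatula's own z axis and vertical below 0.05 rad and horizontal distance between spatula and tray below 0.08 m and linear speed of spatula below 0.03 m/s and contact force between each of tare_key, power_key and anything else below 0.5 N and distance of ramekin_scale from where it was at the start of the episode below 0.015 m and angle between ramekin_scale's own z axis and vertical below 0.1 rad); the robot touches nothing.
It fails at once if the oblong key is pressed with more than 20 N (contact force between tare_key and anything else above 20 N).
It fails at once if the round key is pressed with more than 4 N (contact force between power_key and anything else above 4 N).
It fails at once if the dish on the scale is shifted by more than 15 mm or tipped (distance of ramekin_scale from where it was at the start of the episode above 0.015 m or angle between ramekin_scale's own z axis and vertical above 0.3 rad).
It fails at once if the measuring cups or the pepper mill are moved by more than 25 mm (distance of any of cups, mill from where it was at the start of the episode above 0.025 m).
It fails at once if the spatula is dropped (falls free of the fingers from more than about 30 mm) (linear speed of spatula above 0.8 m/s and contact force between spatula and the fingers below 0.2 N).
It also fails if it takes over 59 s, if anything falls off the work surface, if the arm or the gripper's body presses on something with over 40 N, if the wrist force passes 120 N, or if a joint passes its speed limit or range.

## Working session

There is one attempt and no reset: what is moved stays moved. The work goes in short steps, Python scripts to look and compute and a tool call to move; the robot and the scene stay as the last step left them, time stands still between calls to the robot, and variables do not carry over. Pictures are saved under pics/ and viewed, on a budget of 10 in all, crops included, one or two more only if the job needs it, and the job is handed in when it is done.

Besides the shell and the picture viewer there is one more tool, called after ">>>" as a command line: name --argument value ..., lists and objects as JSON in quotes. drive_tool: Moves the arm, as the interface text tells. Its arguments: {"type":"object","properties":{"moves":{"type":"array"}},"required":["moves"]}

```bash
ls; mkdir -p pics
python3 - <<'E'
from bench import *
import cv2
s=read_state();print(s)
for n in("top","side"):
    cv2.imwrite(f"pics/{n}0.png",get_image(n));p=camera_params(n);print(n,p)
E
```

```text
pics
{'clock': 0.0, 'joints': array([ 1.49061346e+00,  3.85590259e-01,  6.62965508e-03, -4.83995587e-04,
       -1.19400118e+00, -2.58572738e-01]), 'joint_vel': array([ 4.74177001e-05,  1.12884348e-03, -6.69861548e-04,  2.63863211e-03,
       -3.24321789e-04, -1.15905904e-04]), 'joint_efforts': array([ 4.06829940e-04, -3.92294955e+01,  1.88401258e+01,  4.18608114e+00,
       -4.53083689e-03, -4.25014434e-06]), 'position': array([207.50950514, 588.95093406, 238.20494476]), 'ee_rot': array([ 9.85674184e-01, -1.68656992e-01, -1.27584636e-04,  1.09846120e-03]), 'contact_force': array([-0.13574841, -0.23783997, -0.04057283]), 'wrist_torque': array([ 0.0106818 , -0.00049379,  0.06012463]), 'gripper_width': 85.31420985918663}
top {'mtx': array([[473.59869574,   0.        , 315.49209006],
       [  0.        , 473.59869574, 201.91786507],
       [  0.        ,   0.        ,   1.        ]]), 'extrinsics': array([[-7.27054242e-03,  9.98812888e-01, -4.81659068e-02,
         3.96922782e+02],
       [-9.99909839e-01, -7.80543863e-03, -1.09265210e-02,
         1.10460590e+02],
       [-1.12895060e-02,  4.80821224e-02,  9.98779584e-01,
         1.47551034e+03],
       [ 0.00000000e+00,  0.00000000e+00,  0.00000000e+00,
         1.00000000e+00]])}
side {'mtx': array([[464.26898814,   0.        , 319.50134974],
       [  0.        , 464.26898814, 202.63771314],
       [  0.        ,   0.        ,   1.        ]]), 'extrinsics': array([[-9.82323838e-01,  9.28339007e-02, -1.62547665e-01,
         2.00843942e+02],
       [-1.87188980e-01, -4.85298794e-01,  8.54075738e-01,
         1.44541368e+03],
       [ 4.02996463e-04,  8.69406089e-01,  4.94098057e-01,
         8.34247933e+02],
       [ 0.00000000e+00,  0.00000000e+00,  0.00000000e+00,
         1.00000000e+00]])}
```

View pics/top0.png

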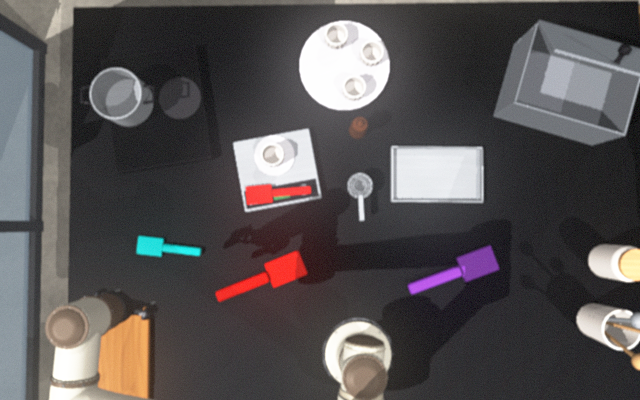

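View pics/side0.png

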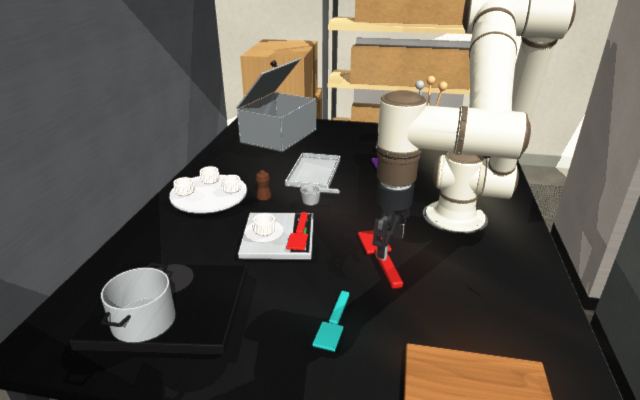

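The top picture shows two red spatulas: a small one across the scale (px 280,192) and a large one on the counter (px 262,277). There is also a turquoise one (168,247) and a purple one (455,270), both excluded. The smaller red one on the scale is the one meant. I'll confirm it in a crop and measure.

```bash
cat > h.py <<'E'
import numpy as np, cv2
from bench import *
def pix2w(p,uv,z):
    uv=np.atleast_2d(np.float64(uv));K=p["mtx"];E=p["extrinsics"]
    d=np.c_[(uv[:,0]-K[0,2])/K[0,0],-(uv[:,1]-K[1,2])/K[1,1],-np.ones(len(uv))]@E[:3,:3].T
    return E[:3,3]+d*((z-E[2,3])/d[:,2])[:,None]
def w2pix(p,X):
    X=np.atleast_2d(X);E=p["extrinsics"];c=(X-E[:3,3])@E[:3,:3];K=p["mtx"]
    return np.c_[K[0,0]*c[:,0]/-c[:,2]+K[0,2],K[1,1]*c[:,1]/c[:,2]+K[1,2]]
E
python3 - <<'E'
from h import *
im=cv2.imread("pics/top0.png");p=camera_params("top")
cv2.imwrite("pics/crop1.png",cv2.resize(im[115:225,225:495],None,fx=2.96,fy=2.96,interpolation=cv2.INTER_CUBIC))
f=im.astype(int);red=((f[...,2]>130)&(f[...,1]<70)&(f[...,0]<70)).astype(np.uint8)
n,l,st,c=cv2.connectedComponentsWithStats(red)
for i in range(1,n):
    if st[i,4]>60:
        ys,xs=np.nonzero(l==i);w=pix2w(p,np.c_[xs,ys],36)[:,:2].astype(np.float32)
        print(st[i],c[i],cv2.minAreaRect(w))
g=cv2.cvtColor(im,cv2.COLOR_BGR2GRAY)
for nm,roi,z in(("scale",(225,122,325,215),22),("tray",(385,138,492,208),22)):
    x0,y0,x1,y1=roi;m=np.zeros_like(g);m[y0:y1,x0:x1]=(g[y0:y1,x0:x1]>70)
    cs,_=cv2.findContours(m,0,2);k=max(cs,key=cv2.contourArea)
    w=pix2w(p,k[:,0,:],z)[:,:2].astype(np.float32);r=cv2.minAreaRect(w);print(nm,r,cv2.boxPoints(r))
E
```

```text
[246 187  27  19 165] [255.61212121 196.87272727] ((488.2403869628906, 298.8146667480469), (53.69471740722656, 79.05535125732422), 4.750059127807617)
[ 215  251   92   51 1686] [267.95788849 275.72182681] ((233.3404083251953, 297.94384765625), (82.37887573242188, 283.1658630371094), 21.793325424194336)
scale ((576.9461669921875, 240.804931640625), (278.6148376464844, 285.53253173828125), 0.07008209079504013) [[437.46423 383.4007 ]
 [437.81348  97.86838]
 [716.4281   98.20917]
 [716.07886 383.7415 ]]
tray ((547.2317504882812, -243.96360778808594), (288.75189208984375, 187.5980987548828), 88.6223373413086) [[ 449.98865 -386.04266]
 [ 637.53253 -390.55298]
 [ 644.47485 -101.88455]
 [ 456.93097  -97.37424]]
```

View pics/crop1.png

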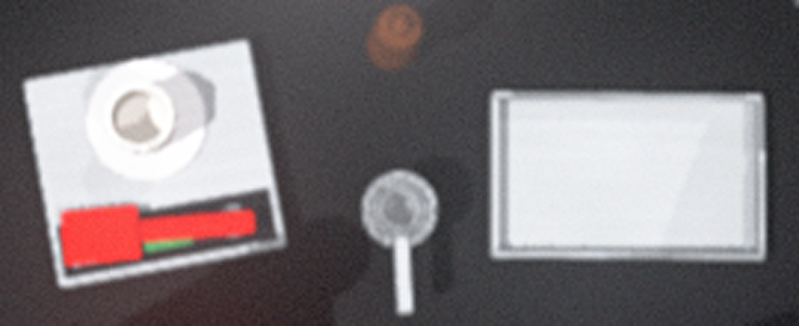

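The crop confirms it. The small red spatula lies across the scale's key strip, blade at left (crop 100,235) and handle end at (255,222). The keys are hidden underneath. The scale corners are at (24,80), (249,41), (285,243) and (60,287), the cups at (400,207) with their handle towards the bottom, and the tray at (628,176).

Run:
```python
from h import *
from scipy.spatial.transform import Rotation as R
im=cv2.imread("pics/top0.png");p=camera_params("top")
C=lambda a:np.array(a)/2.96+[225,115]-0.33
sc=pix2w(p,C([[24,80],[249,41],[285,243],[60,287]]),22);print("scale",sc.round(),sc.mean(0),[np.linalg.norm(sc[i]-sc[i-1]) for i in range(4)])
tr=pix2w(p,C([[491,91],[765,95],[766,260],[491,256]]),22);print("tray",tr.round(),tr.mean(0),[np.linalg.norm(tr[i]-tr[i-1]) for i in range(4)])
print("cups",pix2w(p,C([[400,207]]),55),"cuphandle end",pix2w(p,C([[404,313]]),50),"mill",pix2w(p,C([[402,22]]),110),"dish",pix2w(p,C([[142,117]]),71))
f=im.astype(int);red=((f[...,2]>90)&(f[...,2]>1.6*f[...,1])&(f[...,2]>1.6*f[...,0])).astype(np.uint8)
red[:, :240]=0;red[215:]=0;red[:170]=0;red[:,325:]=0
ys,xs=np.nonzero(red);w=pix2w(p,np.c_[xs,ys],37)[:,:2]
print(len(xs),cv2.minAreaRect(w.astype(np.float32)))
u=np.linalg.svd(w-w.mean(0))[2][0];u*=np.sign(u[1]);s=w@u;print("axis",u,"extent",s.min(),s.max())
v=np.array([-u[1],u[0]]);t=w@v
for a in np.arange(s.min(),s.max(),15):
    m=(s>=a)&(s<a+15);print(round(a+7-s.min()),round(t[m].min()),round(t[m].max()),t[m].mean().round(1))
h=s<s.min()+95;c=np.polyfit(s[h],t[h],1);print(c)
s0=(s.min()+s.max())/2;print("origin",s0*u+np.polyval(c,s0)*v)
S=read_state();print(R.from_quat(S["ee_rot"]).as_matrix().round(3))
q=camera_params("wrist");print(q["mtx"].round(),q["extrinsics"].round(3))
```

```text
scale [[656. 381.  22.]
 [695. 145.  22.]
 [483. 109.  22.]
 [439. 344.  22.]] [568.01418504 244.92387991  22.        ] [np.float64(220.22785995884195), np.float64(238.98621052062754), np.float64(214.9932254028005), np.float64(238.1610229471771)]
tray [[ 640. -106.   22.]
 [ 633. -391.   22.]
 [ 461. -388.   22.]
 [ 468. -104.   22.]] [ 550.35022234 -247.20857536   22.        ] [np.float64(172.18568928360168), np.float64(284.4146700679464), np.float64(171.76245954769556), np.float64(283.8360256043546)]
cups [[516.48059809  -7.55079508  55.        ]] cuphandle end [[408.95929374 -10.75273475  50.        ]] mill [[694.05829304  -7.08800362 110.        ]] dish [[608.34802495 252.77332385  71.        ]]
885 ((495.6704406738281, 239.80157470703125), (59.58492660522461, 202.63015747070312), 5.251518726348877)
axis [-0.09616758  0.99536516] extent 89.67619163374097 292.3241255991593
7 -530 -502 -515.8
22 -529 -503 -516.1
37 -530 -502 -515.9
52 -532 -503 -518.0
67 -531 -502 -517.4
82 -532 -506 -519.5
97 -533 -508 -520.0
112 -535 -492 -518.7
127 -546 -490 -517.6
142 -546 -488 -516.9
157 -546 -487 -516.6
172 -547 -488 -517.0
187 -546 -490 -518.0
202 -544 -488 -514.1
[-5.01570811e-02 -5.10416014e+02]
origin [499.21790183 240.12166096]
[[ 0.943 -0.332 -0.001]
 [-0.332 -0.943 -0.002]
 [ 0.     0.002 -1.   ]]
[[318.   0. 315.]
 [  0. 318. 201.]
 [  0.   0.   1.]] [[-3.32000e-01  9.01000e-01  2.81000e-01  2.80015e+02]
 [-9.43000e-01 -3.18000e-01 -9.70000e-02  5.63842e+02]
 [ 2.00000e-03 -2.97000e-01  9.55000e-01  3.72999e+02]
 [ 0.00000e+00  0.00000e+00  0.00000e+00  1.00000e+00]]
```

>>> drive_tool --moves '[[[0.0282,0.0174,0,0,0,0,0],[0.0282,0.0174,0,0,0,0,0],[0.0282,0.0174,0,0,0,0,0],[0.0282,0.0174,0,0,0,0,0],[0.0282,0.0174,0,0,0,0,0],[0.0282,0.0174,0,0,0,0,0],[0.0282,0.0174,0,0,0,0,0]]]'

```text
clock: 0.68
position: [353.9, 407.3, 239.0]
ee_rot: [0.986, -0.168, -0.0, 0.0]
contact_force: [0.9, 0.3, -0.8]
gripper_width: 85.6
```

>>> drive_tool --moves '[[[0.0282,0.0174,0,0,0,0,0],[0.0282,0.0174,0,0,0,0,0],[0.0282,0.0174,0,0,0,0,0],[0.0282,0.0174,0,0,0,0,0],[0.0282,0.0174,0,0,0,0,0],[0.0282,0.0174,0,0,0,0,0],[0.0282,0.0174,0,0,0,0,0]]]'

```text
clock: 1.27
position: [499.6, 226.9, 239.0]
ee_rot: [0.986, -0.169, -0.0, 0.0]
contact_force: [0.6, 0.6, 0.8]
gripper_width: 85.5
```

>>> drive_tool --moves '[[[0,0,0,0,0,0.114,0],[0,0,0,0,0,0.114,0],[0,0,0,0,0,0.114,0],[0,0,0,0,0,0.114,0],[0,0,0,0,0,0.114,0]]]'

```text
clock: 1.68
position: [498.9, 228.1, 238.8]
ee_rot: [0.897, -0.442, -0.0, 0.0]
contact_force: [-0.1, -0.3, -0.0]
gripper_width: 85.6
```

>>> drive_tool --moves '[[[0,0,0,0,0,0.114,0],[0,0,0,0,0,0.114,0],[0,0,0,0,0,0.114,0],[0,0,0,0,0,0.114,0],[0,0,0,0,0,0.114,105],[0,0,0,0,0,0,105],[0,0,0,0,0,0,105]]]'

```text
clock: 2.27
position: [498.9, 228.4, 238.9]
ee_rot: [0.74, -0.673, -0.0, 0.0]
contact_force: [0.5, -0.5, 0.1]
gripper_width: 51.6
```

Run:
```python
from h import *
from scipy.spatial.transform import Rotation as R
S=read_state();print(S["clock"],S["position"],S["joints"],S["gripper_width"]);M=R.from_quat(S["ee_rot"]).as_matrix();print(M.round(3))
p=camera_params("wrist");im=get_image("wrist")
import pickle;pickle.dump(p,open("w1.pkl","wb"))
cv2.imwrite("pics/w1.png",im)
```

```text
2.2667 [498.87348525 228.37720867 238.94724235] [ 7.24739850e-01  2.55809558e-01 -1.80991089e-01 -2.13488480e-04
 -1.13477397e+00 -6.29869248e-01] 51.61263724558267
[[ 0.095 -0.996 -0.001]
 [-0.996 -0.095 -0.   ]
 [ 0.     0.001 -1.   ]]
```

View pics/w1.png

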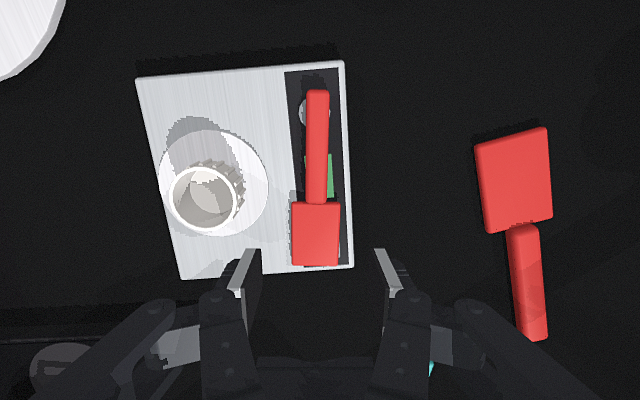

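The wrist view shows the spatula, handle end at (317,92) and blade bottom at (315,265). Next to the handle end is the edge of the round key (303,112). So the oblong key is under the blade, at the +y end. I'll refine the pose from this picture.

Run:
```python
from h import *
import pickle
im=cv2.imread("pics/w1.png");p=pickle.load(open("w1.pkl","rb"))
f=im.astype(int);red=((f[...,2]>90)&(f[...,2]>1.6*f[...,1])&(f[...,2]>1.6*f[...,0])).astype(np.uint8)
n,l,st,c=cv2.connectedComponentsWithStats(red);i=[k for k in range(1,n) if l[150,317]==k][0]
ys,xs=np.nonzero(l==i)
H=ys<200
w=pix2w(p,np.c_[xs,ys][H],41.5)[:,:2];r=cv2.minAreaRect(w.astype(np.float32));print("handle",r,cv2.boxPoints(r))
w=pix2w(p,np.c_[xs,ys][~H],34.5)[:,:2];r=cv2.minAreaRect(w.astype(np.float32));print("blade",r,cv2.boxPoints(r))
print("scale",pix2w(p,[[136,77],[343,61],[353,267],[182,279]],22),"round key left edge",pix2w(p,[[299,112]],25.5))
```

```text
handle ((500.507568359375, 196.24551391601562), (23.454235076904297, 113.73538208007812), 4.260314464569092) [[484.5883  252.08488]
 [493.03745 138.66377]
 [516.4269  140.40614]
 [507.9777  253.82726]]
blade ((492.511962890625, 296.46044921875), (55.69423294067383, 81.4544906616211), 4.820584774017334) [[461.3408  334.7035 ]
 [468.18588 253.53712]
 [523.6831  258.2174 ]
 [516.838   339.3838 ]]
scale [[692.85813242 145.16048343  22.        ]
 [481.81652987 109.66855944  22.        ]
 [440.88695504 341.79811268  22.        ]
 [652.19354835 378.88660538  22.        ]] round key left edge [[522.25860201 163.72629165  25.5       ]]
```

>>> drive_tool --moves '[[[0.0023,0.001,0.03,0,0,0.015,105],[0,0,0.03,0,0,0,105],[0,0,0.03,0,0,0,105],[0,0,0.03,0,0,0,105],[0,0,0.03,0,0,0,105],[0,0,0.02,0,0,0,105],[0,0,0.01,0,0,0,105],[0,0,0,0,0,0,105]]]'

```text
clock: 2.98
position: [497.1, 225.2, 57.0]
ee_rot: [0.734, -0.679, -0.0, 0.003]
contact_force: [-0.7, -0.6, 0.3]
gripper_width: 50.2
```

>>> drive_tool --moves '[[[0,0,0.006,0,0,0,105],[0,0,0.006,0,0,0,105],[0,0,0.006,0,0,0,105],[0,0,0.004,0,0,0,105],[0,0,0.002,0,0,0,105],[0,0,0,0,0,0,105]]]'

```text
clock: 3.48
position: [498.2, 226.0, 35.1]
ee_rot: [0.734, -0.679, -0.0, 0.0]
contact_force: [0.5, 0.4, 0.9]
gripper_width: 50.5
```

Run:
```python
from h import *
S=read_state();print(S["clock"],S["position"],S["contact_force"])
cv2.imwrite("pics/w2.png",get_image("wrist"))
```

```text
3.4833 [498.1673435  226.01937355  35.07610047] [0.50164333 0.39210673 0.86898007]
```

View pics/w2.png

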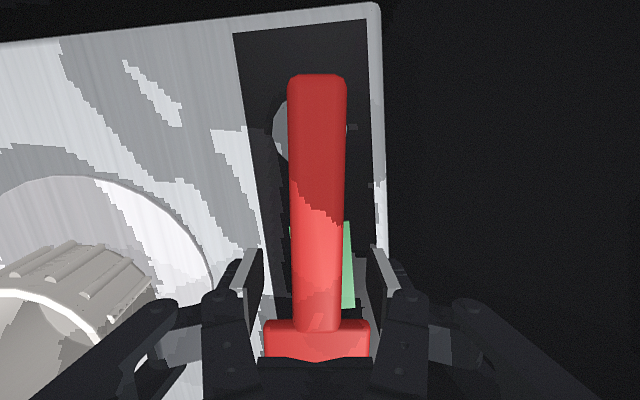

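The handle (column 317) is centred between the fingers (255 and 378). I'll close and then lift gently.

>>> drive_tool --moves '[[[0,0,0,0,0,0,160],[0,0,0,0,0,0,200],[0,0,0,0,0,0,230],[0,0,0,0,0,0,230],[0,0,0,0,0,0,230],[0,0,0,0,0,0,230]]]'

```text
clock: 4.03
position: [498.5, 226.2, 35.9]
ee_rot: [0.734, -0.679, 0.0, -0.0]
contact_force: [-1.1, -0.4, 5.4]
gripper_width: 22.6
```

>>> drive_tool --moves '[[[0,0,-0.004,0,0,0,230],[0,0,-0.008,0,0,0,230],[0,0,-0.015,0,0,0,230],[0,0,-0.025,0,0,0,230],[0,0,-0.025,0,0,0,230],[0,0,-0.02,0,0,0,230],[0,0,-0.018,0,0,0,230],[0,0,0,0,0,0,230]]]'

```text
clock: 4.7
position: [500.3, 227.4, 154.6]
ee_rot: [0.734, -0.679, 0.001, -0.004]
contact_force: [0.6, -0.0, -0.8]
gripper_width: 22.4
```

Run:
```python
from h import *
S=read_state();print(S["clock"],S["position"],S["contact_force"],S["wrist_torque"],S["gripper_width"])
a=get_image("wrist");b=get_image("side")[120:290,200:430]
cv2.imwrite("pics/w3.png",np.hstack([cv2.resize(a,(400,250)),cv2.resize(b,(338,250))]))
```

```text
4.7 [500.28621684 227.43172522 154.63916542] [ 0.61786605 -0.03108047 -0.83779022] [ 0.04043603 -0.05813041 -0.01923382] 22.357100123892764
```

View pics/w3.png

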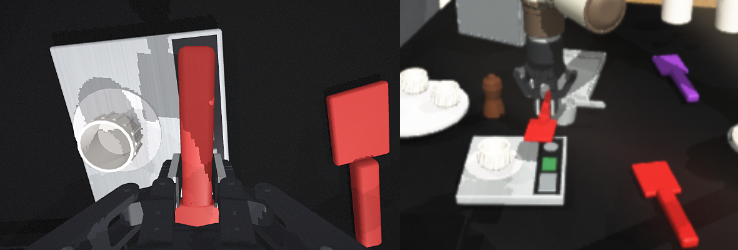

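Both views show the spatula held level. The side inset shows the freed strip, with the oblong key at the near (+y) end and the round key at the far end. I'll carry it to the tray.

>>> drive_tool --moves '[[[0.01,-0.0007,0,0,0,0,230],[0.02,-0.0007,0,0,0,0,230],[0.03,-0.0007,0,0,0,0,230],[0.03,-0.0007,0,0,0,0,230],[0.03,-0.0007,0,0,0,0,230],[0.03,-0.0007,0,0,0,0,230],[0.03,-0.0007,0,0,0,0,230],[0.03,-0.0007,0,0,0,0,230]]]'

```text
clock: 5.47
position: [518.7, 14.9, 148.7]
ee_rot: [0.734, -0.679, -0.001, 0.002]
contact_force: [1.5, 0.5, -0.6]
gripper_width: 22.6
```

>>> drive_tool --moves '[[[0.03,-0.0007,0,0,0,0,230],[0.03,-0.0007,0,0,0,0,230],[0.03,-0.0007,0,0,0,0,230],[0.03,-0.0007,0,0,0,0,230],[0.03,-0.0007,0,0,0,0,230],[0.03,-0.0007,0,0,0,0,230],[0.03,-0.0007,0,0,0,0,230],[0.03,-0.0007,0,0,0,0,230]]]'

```text
clock: 6.13
position: [542.6, -223.5, 148.3]
ee_rot: [0.734, -0.68, -0.002, 0.001]
contact_force: [1.0, -0.6, -1.3]
gripper_width: 22.7
```

>>> drive_tool --moves '[[[0.02,-0.0007,0,0,0,0,230],[0.012,-0.0007,0,0,0,0.035,230],[0.0055,-0.0007,0,0,0,0.04,230],[0,0,0,0,0,0.03,230],[0,0,0,0,0,0,230],[0,0,0,0,0,0,230]]]'

```text
clock: 6.63
position: [548.1, -258.7, 149.2]
ee_rot: [-0.697, 0.717, 0.001, -0.001]
contact_force: [0.3, 0.1, -0.5]
gripper_width: 22.2
```

Run:
```python
from h import *
S=read_state();print(S["clock"],S["position"],S["ee_rot"],S["gripper_width"])
p=camera_params("wrist");a=get_image("wrist");cv2.imwrite("pics/w4.png",a)
print(w2pix(p,[[550,-247,4]]))
f=a.astype(int);red=((f[...,2]>90)&(f[...,2]>1.6*f[...,1])&(f[...,2]>1.6*f[...,0])).astype(np.uint8)
```

```text
6.6333 [ 548.09456161 -258.72198702  149.1803405 ] [-6.97091707e-01  7.16980983e-01  1.04361461e-03 -5.76339318e-04] 22.153650668804257
[[313.43628814 201.94637873]]
```

View pics/w4.png

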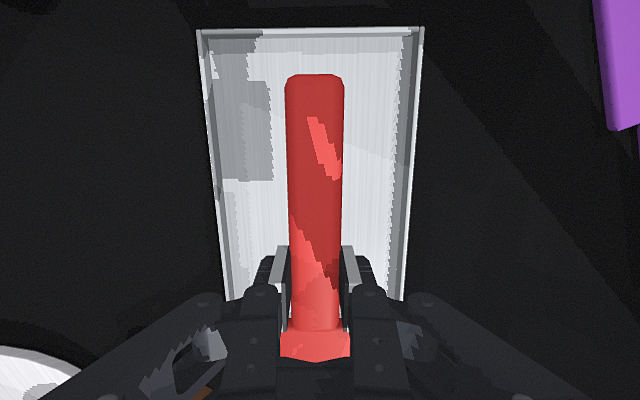

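The tray is square with the handle, which is centred over its floor (columns 205–415 against 315). I'll lower it.

>>> drive_tool --moves '[[[0,-0.001,0.01,0,0,0,230],[0,-0.001,0.02,0,0,0,230],[0,0,0.025,0,0,0,230],[0,0,0.025,0,0,0,230],[0,0,0.02,0,0,0,230],[0,0,0.01,0,0,0,230],[0,0,0.006,0,0,0,230],[0,0,0,0,0,0,230]]]'

```text
clock: 7.35
position: [550.4, -258.6, 33.0]
ee_rot: [-0.697, 0.717, 0.001, -0.001]
contact_force: [-0.4, -0.0, -2.2]
gripper_width: 22.2
```

>>> drive_tool --moves '[[[0,0,0.004,0,0,0,230],[0,0,0.003,0,0,0,230],[0,0,0.003,0,0,0,230],[0,0,0.002,0,0,0,230],[0,0,0,0,0,0,230],[0,0,0,0,0,0,230]]]'

```text
clock: 7.85
position: [551.0, -259.1, 22.6]
ee_rot: [-0.697, 0.717, -0.0, 0.0]
contact_force: [-0.4, -0.1, -1.5]
gripper_width: 22.2
```

>>> drive_tool --moves '[[[0,0,0.002,0,0,0,230],[0,0,0.002,0,0,0,230],[0,0,0.001,0,0,0,230],[0,0,0,0,0,0,230],[0,0,0,0,0,0,230]]]'

```text
clock: 8.27
position: [550.8, -259.0, 17.2]
ee_rot: [-0.697, 0.717, 0.0, -0.0]
contact_force: [-0.0, -0.5, 0.2]
gripper_width: 22.3
```

>>> drive_tool --moves '[[[0,0,0.001,0,0,0,230],[0,0,0.001,0,0,0,230],[0,0,0,0,0,0,230],[0,0,0,0,0,0,230]]]'

```text
clock: 8.6
position: [550.8, -259.0, 15.2]
ee_rot: [-0.697, 0.717, 0.0, -0.0]
contact_force: [0.5, -0.7, -0.7]
gripper_width: 22.3
```

>>> drive_tool --moves '[[[0,0,0.0007,0,0,0,230],[0,0,0,0,0,0,230],[0,0,0,0,0,0,150],[0,0,0,0,0,0,110],[0,0,0,0,0,0,110],[0,0,0,0,0,0,110],[0,0,0,0,0,0,110],[0,0,0,0,0,0,110]]]'

```text
clock: 9.27
position: [550.9, -259.0, 14.7]
ee_rot: [-0.697, 0.717, -0.0, 0.0]
contact_force: [0.2, 0.2, -0.0]
gripper_width: 48.3
```

>>> drive_tool --moves '[[[0,0,-0.005,0,0,0,110],[0,0,-0.01,0,0,0,110],[0,0,-0.025,0,0,0,110],[0,0,-0.035,0,0,0,110],[0,0,-0.035,0,0,0,110],[0,0,-0.03,0,0,0,110],[0,0,0,0,0,0,255],[0,0,0,0,0,0,255]]]'

```text
clock: 9.93
position: [552.2, -259.2, 158.2]
ee_rot: [-0.697, 0.717, -0.003, 0.002]
contact_force: [-0.8, 1.4, -0.6]
gripper_width: 25.0
```

Run:
```python
from h import *
S=read_state();print(S["clock"],S["position"],S["ee_rot"],S["gripper_width"],S["contact_force"])
p=camera_params("wrist");a=get_image("wrist");b=get_image("top")
f=a.astype(int);red=((f[...,2]>90)&(f[...,2]>1.6*f[...,1])&(f[...,2]>1.6*f[...,0]))
cv2.imwrite("pics/w5.png",np.hstack([cv2.resize(a,(400,250)),cv2.resize(b[120:215,225:377],(400,250),interpolation=cv2.INTER_CUBIC)]))
pt=camera_params("top");bf=b.astype(int)
# candidate oblong key location projected
print("key exp",w2pix(pt,[[482,301,25.5],[506,163,25.5]]))
cv2.imwrite("pics/top_b.png",b)
ys,xs=np.nonzero(red[:,150:480]);w=pix2w(p,np.c_[xs+150,ys],15)[:,:2];print(cv2.minAreaRect(w.astype(np.float32)))
```

```text
9.9333 [ 552.16162039 -259.23995585  158.18641412] [-0.69718674  0.71688186 -0.00273317  0.00189135] 25.031167650191055 [-0.76146424  1.41345939 -0.62148492]
key exp [[258.58195601 197.43417445]
 [303.45470969 189.27459359]]
((552.0018920898438, -247.1064453125), (196.39700317382812, 54.72593307495117), 88.76422119140625)
```

View pics/w5.png

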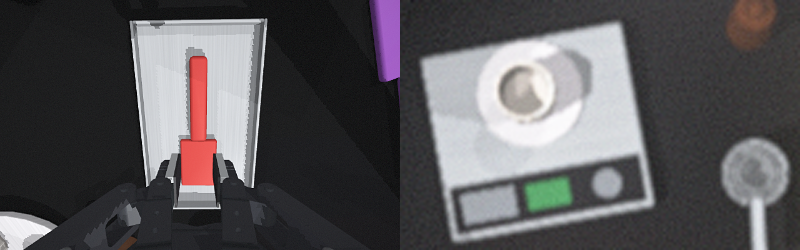

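The spatula is released and lies flat in the tray. Its centre measures (552,-247), against the tray's (550,-247). In the top inset the oblong key is at (89,204), which converts to top px (258.8,197.5). That matches the expected key top at (482,301). Next I move over it with the fingers shut.

>>> drive_tool --moves '[[[-0.031,0.0048,0,0,0,0,255],[-0.031,0.0048,0,0,0,0,255],[-0.031,0.0048,0,0,0,0,255],[-0.031,0.0048,0,0,0,0,255],[-0.031,0.0048,0,0,0,0,255],[-0.031,0.0048,0,0,0,0,255],[-0.031,0.0048,0,0,0,0,255],[-0.031,0.0048,0,0,0,0,255]]]'

```text
clock: 10.7
position: [518.0, -8.8, 153.2]
ee_rot: [-0.697, 0.717, 0.001, -0.002]
contact_force: [-0.4, 0.1, 0.4]
gripper_width: 0.0
```

>>> drive_tool --moves '[[[-0.031,0.0048,0,0,0,0,255],[-0.031,0.0048,0,0,0,0,255],[-0.031,0.0048,0,0,0,0,255],[-0.031,0.0048,0,0,0,0,255],[-0.031,0.0048,0,0,0,0,255],[-0.031,0.0048,0,0,0,0,255],[-0.031,0.0048,0,0,0,0,255],[-0.031,0.0048,0,0,0,0,255]]]'

```text
clock: 11.37
position: [486.7, 239.8, 153.1]
ee_rot: [-0.697, 0.717, 0.0, -0.002]
contact_force: [1.5, 0.3, 0.3]
gripper_width: -0.3
```

>>> drive_tool --moves '[[[-0.031,0.0048,0,0,0,0,255],[-0.031,0.0048,0,0,0,0,255],[0,0,0,0,0,0,255],[0,0,0,0,0,0,255],[0,0,0,0,0,0,255]]]'

```text
clock: 11.78
position: [479.3, 300.4, 153.2]
ee_rot: [-0.697, 0.717, 0.0, -0.002]
contact_force: [-0.3, -0.1, -0.0]
gripper_width: -0.3
```

Run:
```python
from h import *
S=read_state();print(S["clock"],S["position"],S["ee_rot"],S["gripper_width"],S["contact_force"])
p=camera_params("wrist");a=get_image("wrist")
k=w2pix(p,[[481.5,300.5,25.5]])[0];print(k)
cv2.imwrite("pics/w6.png",a)
```

```text
11.7833 [479.33990782 300.41016235 153.20175917] [-6.97181158e-01  7.16892929e-01  1.13415710e-06 -1.72083255e-03] -0.25019343682505263 [-0.3349011  -0.05665281 -0.04328309]
[312.71063549 195.57031506]
```

View pics/w6.png

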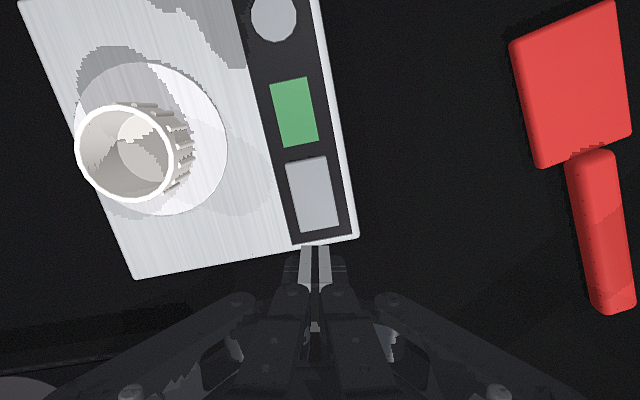

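The key is at (312,194), with (313,196) predicted, so the fit is within 1–2 px. I'll descend.

>>> drive_tool --moves '[[[0,-0.002,0.02,0,0,0,255],[0,0,0.025,0,0,0,255],[0,0,0.025,0,0,0,255],[0,0,0.018,0,0,0,255],[0,0,0.01,0,0,0,255],[0,0,0.005,0,0,0,255],[0,0,0,0,0,0,255],[0,0,0,0,0,0,255]]]'

```text
clock: 12.5
position: [482.8, 301.2, 52.4]
ee_rot: [-0.697, 0.717, -0.0, 0.001]
contact_force: [0.4, -1.0, 0.7]
gripper_width: 0.1
```

>>> drive_tool --moves '[[[0,0,0.002,0,0,0,255],[0,0,0.002,0,0,0,255],[0,0,0.002,0,0,0,255],[0,0,0.002,0,0,0,255],[0,0,0.002,0,0,0,255],[0,0,0.001,0,0,0,255],[0,0,0,0,0,0,255],[0,0,0,0,0,0,255]]]'

```text
clock: 13.17
position: [482.1, 301.2, 40.5]
ee_rot: [-0.697, 0.717, -0.0, -0.0]
contact_force: [-0.2, -0.1, -0.6]
gripper_width: 0.0
```

>>> drive_tool --moves '[[[0,0,0.001,0,0,0,255],[0,0,0.001,0,0,0,255],[0,0,0.001,0,0,0,255],[0,0,0,0,0,0,255],[0,0,0,0,0,0,255]]]'

```text
clock: 13.58
position: [482.1, 301.1, 37.5]
ee_rot: [-0.697, 0.717, -0.0, -0.0]
contact_force: [-0.4, 0.1, 1.1]
gripper_width: -0.3
```

>>> drive_tool --moves '[[[0,0,0.001,0,0,0,255],[0,0,0.001,0,0,0,255],[0,0,0,0,0,0,255],[0,0,0,0,0,0,255]]]'

```text
clock: 13.92
position: [482.1, 301.1, 35.5]
ee_rot: [-0.697, 0.717, -0.0, -0.0]
contact_force: [0.0, 0.2, 0.0]
gripper_width: 0.1
```

>>> drive_tool --moves '[[[0,0,0.001,0,0,0,255],[0,0,0,0,0,0,255],[0,0,0,0,0,0,255]]]'

```text
clock: 14.17
position: [482.1, 301.1, 34.6]
ee_rot: [-0.697, 0.717, -0.0, -0.0]
contact_force: [0.6, -0.3, 0.4]
gripper_width: 0.1
```

>>> drive_tool --moves '[[[0,0,0.001,0,0,0,255],[0,0,0,0,0,0,255],[0,0,0,0,0,0,255]]]'

```text
clock: 14.42
position: [482.2, 301.2, 33.7]
ee_rot: [-0.697, 0.717, -0.0, 0.0]
contact_force: [0.6, -0.1, 1.8]
gripper_width: -0.3
```

>>> drive_tool --moves '[[[0,0,0.0008,0,0,0,255],[0,0,0,0,0,0,255],[0,0,0,0,0,0,255]]]'

```text
clock: 14.67
position: [482.2, 301.2, 33.2]
ee_rot: [-0.697, 0.717, -0.0, 0.0]
contact_force: [-1.1, -0.7, 3.3]
gripper_width: 0.1
```

Contact at about 33.5. I need roughly 1.8 mm of sink for 8 N.

>>> drive_tool --moves '[[[0,0,0.001,0,0,0,255],[0,0,0,0,0,0,255],[0,0,0,0,0,0,255]]]'

```text
clock: 14.92
position: [482.2, 301.2, 32.4]
ee_rot: [-0.697, 0.717, -0.0, 0.0]
contact_force: [-2.6, 0.5, 5.4]
gripper_width: -0.4
```

>>> drive_tool --moves '[[[0,0,0.001,0,0,0,255],[0,0,0,0,0,0,255],[0,0,0,0,0,0,255]]]'

```text
clock: 15.17
position: [482.2, 301.2, 31.7]
ee_rot: [-0.697, 0.717, -0.0, 0.0]
contact_force: [-1.8, -0.9, 7.6]
gripper_width: -0.2
```

Now 7.6 N. I'll hold for over a second, then release.

>>> drive_tool --moves '[[[0,0,0.0002,0,0,0,255],[0,0,0,0,0,0,255],[0,0,0,0,0,0,255],[0,0,0,0,0,0,255],[0,0,0,0,0,0,255],[0,0,0,0,0,0,255],[0,0,0,0,0,0,255],[0,0,0,0,0,0,255]]]'

```text
clock: 15.83
position: [482.2, 301.2, 31.6]
ee_rot: [-0.697, 0.717, -0.0, 0.0]
contact_force: [-2.6, -0.3, 8.2]
gripper_width: -0.1
```

>>> drive_tool --moves '[[[0,0,0,0,0,0,255],[0,0,0,0,0,0,255],[0,0,0,0,0,0,255],[0,0,0,0,0,0,255],[0,0,0,0,0,0,255],[0,0,0,0,0,0,255]]]'

```text
clock: 16.33
position: [482.2, 301.2, 31.6]
ee_rot: [-0.697, 0.717, -0.0, 0.0]
contact_force: [-2.5, -1.0, 8.1]
gripper_width: -0.1
```

>>> drive_tool --moves '[[[0,0,-0.002,0,0,0,255],[0,0,-0.005,0,0,0,255],[0,0,-0.015,0,0,0,255],[0,0,-0.03,0,0,0,255],[0,0,-0.03,0,0,0,255],[0,0,-0.03,0,0,0,255],[0,0,0,0,0,0,255],[0,0,0,0,0,0,255]]]'

```text
clock: 17.0
position: [482.8, 301.9, 144.4]
ee_rot: [-0.697, 0.717, 0.0, 0.002]
contact_force: [-0.5, -1.0, -1.2]
gripper_width: 0.3
```

Run:
```python
from h import *
S=read_state();print(S["clock"],S["position"],S["contact_force"],abs(S["joint_vel"]).max())
a=get_image("side");b=get_image("wrist")
cv2.imwrite("pics/end.png",np.hstack([cv2.resize(a[130:290,150:410],(406,250)),cv2.resize(b,(390,250))]))
```

```text
17.0 [482.76143242 301.88162468 144.39231033] [-0.45390188 -0.97997786 -1.16644442] 0.0538253461185718
```

View pics/end.png

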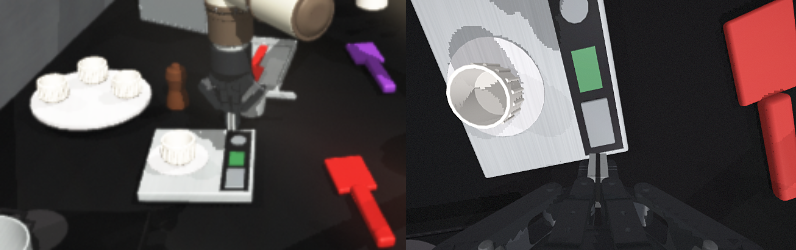

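The final view shows the dish on its plate (side inset 178,148), both keys free, the spatula in the tray (260,62), and the cups and mill in place.

```bash
python3 -c "
from bench import *
print(job_done())"
```

```text
the job is handed in; nothing more can be done
None
```

The job is done and handed in at about 17 s; no verdict was reported.

- **Spatula:** I took the small red spatula off the scale, laid it flat in the tray and let go. Its centre measured about 2 mm from the tray's, and the tool force was near zero on release.
- **Tare key:** I pressed the oblong key straight down to about 8.1 N and held it for a little over a second. The last picture shows both keys free and the arm clear above the scale.
- **Dish, cups and mill:** they look unmoved in the last picture. I judged this by eye and did not measure it.

**One reading I could not resolve:** closing the fingers on the spatula showed 5.4 N upward on the tool. This was probably the fingertips or spatula pressing briefly on the scale. I could not measure how much of it reached the round key, which must not see more than 4 N. The spatula was still resting on both keys at that moment.

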